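# Sort the finished glass into its packing trays

## Robot

A 7-joint arm with a two-finger parallel gripper is mounted at the origin on the work surface. World frame = base frame: x ahead of the robot, y to its left, z up, the work surface at z = 0. Lengths are in mm, angles in rad, forces in N, time in s.
With the tool pointing down it reaches from about 425 to 1025 mm from the base axis. Payload 9.4 kg.
Tool frame: the origin (TCP) lies midway between the tips of the shut fingers; the grasp point (between the pads) lies 19 mm behind it (robot.tcp_to_grasp is the distance from the TCP to the grasp point, in mm); z points along the fingers, y is the line along which they close (so a half turn about z gives the same grasp; the last joint's range is limited). The gripper opens to 93 mm and grips with 3 to 60 N. Pads are 15 mm wide; open, the fingers measure 128 mm over their backs; the gripper's body (75 mm by 188 mm) begins 65 mm behind the grasp point.
Start: joints at [1.228, 0.599, -0.003, 1.599, 0.002, 0.943, -0.08], TCP at [190.434, -699.542, 218.618] pointing down, gripper open.
Joint ranges: [-2.57, 2.57], [-0.35, 1.97], [-1.29, 1.29], [0.11, 2.56], [-1.05, 4.19], [0.11, 1.86], [-2.63, 2.63]. Speed limits (rad/s): [2.22, 2.22, 3.01, 3.01, 3.14, 3.14, 3.14].

## Interface

Orientations are given as a unit quaternion [w, x, y, z].
In Python, from bench import robot gives the robot as it stands.
- The arm moves only by the tool step_arm, never from a script. Its argument "increments" is a list of rows, each a list of 2 entries, a list of its own where there are three numbers: the shift along the world's x, y, z in units of 20 mm (1.0 is 20 mm), then the turn, a rotation vector about the world's x, y, z in units of 0.1 rad (1.0 is 0.1 rad). A call has 1 to 8 rows; each row shifts and turns the commanded pose from where the row before left it; what a row does not reach is not made up. A row lasts 1/12 s, in which the tool goes at most 41.7 mm and 7.16 degrees, less where a joint would pass 70% of its speed; a pose out of reach is approached as far as the arm can. A call with a number of a shift or a turn outside -1 to 1 is refused whole. A call with a gripper value outside its range is refused whole. "grip" is the closure, from -1 (fully open) to 1 (shut), set as the call begins (left out, the last holds). The fingers move at their own pace and stop on an object; "force" is the grip in N (left out, the last holds). Time passes only in rows, so rows that do not move let the fingers close. It gives the time, the measured TCP pose, the force, the opening and the grip force at its end, in the units of the state.
- robot.sense(): the state, without advancing time (a new reading comes with each control period).
- robot.read_camera(name): name is "side" or "top"; returns a dict with "image" (480x640x3 uint8, blue, green, red), "depth" (480x640 float32, mm along the optical axis (not along the pixel's ray), 0 where there is no reading), "fx", "fy", "cx", "cy" (pixels), "position" and "attitude" of the camera in the world. Camera axes: x right, y down, z forward; pixel columns grow to the right and rows downward; lengths in mm; the calibration is good to about 2 mm. A picture is of the moment at which its call begins.
- robot.finish_job(): hands the job in; it is judged then, once.
The state is a dict: "time_s": time; "q": joint angles; "joint_vel": joint speeds; "effort": joint torques, N m; "eef_pos": TCP position; "tool_rot": TCP orientation; "force": force on the tool from outside, world axes, zero at the start; "moment": the same for the moment, N m; "opening": finger opening in mm; "grip_force": force on a finger pad.
Only numpy, scipy, OpenCV 4.12 (cv2) and the standard library are available. Lean on these libraries where they do the work, as an engineer would, in place of code of your own. Each camera call takes 0.05 s, during which the arm holds its last target. There are 200 camera calls.

## Task

Four cold, finished pieces of glass stand on the steel table: a tumbler, a domed paperweight, a bud vase and a square candle holder. Each of the four plywood trays already holds one such piece in its far bay: put every loose piece into the empty near bay of the tray that holds its own kind, standing upright and flat on the bay's floor. It is glass: do not knock a piece over, and set it down rather than drop it.

Things in the scene. Friction and masses are not known exactly. Their poses are not given: they have to be found in the camera images.
- tumbler: loose tumbler, an open round cup, 85 mm tall, outside diameter 50 mm at the foot, 52 mm at 40 mm up, 56 mm at the rim, wall 4 mm, about 140 g. Stands upright; origin at the centre of its underside, z up. Orange-red glass like all the pieces.
- weight: loose paperweight, a solid round piece, diameter 52 mm with straight sides up to 40 mm, then a dome, 57 mm tall in all, about 270 g. Stands upright; origin at the centre of its underside, z up. Orange-red glass like all the pieces.
- vase: loose bud vase, 100 mm tall: round belly of diameter 54 mm (widest 15 to 30 mm up), foot 44 mm, narrow straight neck of diameter 24 mm from 56 mm up to the top at 100 mm; the mouth is only a dark spot (closed), about 160 g. Stands upright; origin at the centre of its underside, z up. Orange-red glass like all the pieces.
- holder: loose candle holder, a square block 50 x 50 x 50 mm, faces along its x and y, with a round hollow of 36 mm diameter and 20 mm depth in the top, about 240 g. Stands upright; origin at the centre of its underside, z up. Orange-red glass like all the pieces.
- tray_tumbler: fixed plywood tray, 185 x 95 mm (long side along its x), identical to the other trays but for its sample. Origin: centre of its underside, on the table. Two square bays, each 85 x 85 mm inside, grey felt floor 5 mm above the table, rims and middle divider 5 mm thick with tops 13 mm above the table. The +x bay (centre at x = +45 mm, farther from the robot) holds a fixed sample tumbler; the -x bay (centre at x = -45 mm, y = 0, nearer the robot) is empty.
- tray_weight: fixed plywood tray, 185 x 95 mm (long side along its x), identical to the other trays but for its sample. Origin: centre of its underside, on the table. Two square bays, each 85 x 85 mm inside, grey felt floor 5 mm above the table, rims and middle divider 5 mm thick with tops 13 mm above the table. The +x bay (centre at x = +45 mm, farther from the robot) holds a fixed sample domed paperweight; the -x bay (centre at x = -45 mm, y = 0, nearer the robot) is empty.
- tray_vase: fixed plywood tray, 185 x 95 mm (long side along its x), identical to the other trays but for its sample. Origin: centre of its underside, on the table. Two square bays, each 85 x 85 mm inside, grey felt floor 5 mm above the table, rims and middle divider 5 mm thick with tops 13 mm above the table. The +x bay (centre at x = +45 mm, farther from the robot) holds a fixed sample bud vase; the -x bay (centre at x = -45 mm, y = 0, nearer the robot) is empty.
- tray_holder: fixed plywood tray, 185 x 95 mm (long side along its x), identical to the other trays but for its sample. Origin: centre of its underside, on the table. Two square bays, each 85 x 85 mm inside, grey felt floor 5 mm above the table, rims and middle divider 5 mm thick with tops 13 mm above the table. The +x bay (centre at x = +45 mm, farther from the robot) holds a fixed sample square candle holder; the -x bay (centre at x = -45 mm, y = 0, nearer the robot) is empty.

How it is judged (in metres and radians):
At the end, for the whole second after the job is handed in: Each loose piece stands upright (within 0.08 rad) and flat on the floor (underside within 3 mm) of the empty bay of the tray with the sample of its own kind, its centre within 20 mm of the bay's centre along each tray axis (anywhere inside the rims is within this), released and at rest (x of tumbler in the frame of tray_tumbler between -0.065 and -0.025 m and y of tumbler in the frame of tray_tumbler between -0.02 and 0.02 m and z of tumbler in the frame of tray_tumbler between 0.002 and 0.008 m and angle between each of tumbler, weight, vase, holder's own z axis and vertical below 0.08 rad and linear speed of each of tumbler, weight, vase, holder below 0.02 m/s and contact force between each of tumbler, weight, vase, holder and the fingers below 0.05 N and x of weight in the frame of tray_weight between -0.065 and -0.025 m and y of weight in the frame of tray_weight between -0.02 and 0.02 m and z of weight in the frame of tray_weight between 0.002 and 0.008 m and x of vase in the frame of tray_vase between -0.065 and -0.025 m and y of vase in the frame of tray_vase between -0.02 and 0.02 m and z of vase in the frame of tray_vase between 0.002 and 0.008 m and x of holder in the frame of tray_holder between -0.065 and -0.025 m and y of holder in the frame of tray_holder between -0.02 and 0.02 m and z of holder in the frame of tray_holder between 0.002 and 0.008 m); the robot touches nothing.
It fails at once if a glass piece is knocked over or tipped (more than 40 degrees) (angle between any of tumbler, weight, vase, holder's own z axis and vertical above 0.7 rad).
It fails at once if a glass piece is dropped (moves faster than 0.7 m/s, a fall of 25 mm, while low and not held) ((linear speed of tumbler above 0.7 m/s and height (world z) of tumbler below 0.08 m and contact force between tumbler and the fingers below 0.05 N) or (linear speed of weight above 0.7 m/s and height (world z) of weight below 0.08 m and contact force between weight and the fingers below 0.05 N) or (linear speed of vase above 0.7 m/s and height (world z) of vase below 0.08 m and contact force between vase and the fingers below 0.05 N) or (linear speed of holder above 0.7 m/s and height (world z) of holder below 0.08 m and contact force between holder and the fingers below 0.05 N)).
It also fails if it takes over 104 s, if anything falls off the work surface, if the arm or the gripper's body presses on something with over 40 N, if the wrist force passes 120 N, or if a joint passes its speed limit or range.

## Working session

There is one attempt and no reset: what is moved stays moved. The work goes in short steps, Python scripts to look and compute and a tool call to move; the robot and the scene stay as the last step left them, time stands still between calls to the robot, and variables do not carry over. Pictures are saved under pics/ and viewed, at most 14 in all, crops included, and the job is handed in when it is done.

Besides the shell and the picture viewer there is one more tool, called by a JSON object that holds its "op" and its "data", one argument or row to a line. step_arm: Moves the arm, as the interface text tells. Shifts and turns lie within -1 to 1; 1 stands for 20 mm of shift or 0.1 rad of turn. Its arguments: {"type":"object","properties":{"increments":{"type":"array"},"grip":{"type":"number"},"force":{"type":"number"}},"required":["increments"]}

```bash
ls; mkdir -p pics; python3 - <<'E'
from bench import robot
import cv2,pickle,numpy as np
d={}
for n in("top","side"):
    c=robot.read_camera(n);d[n]=c
    cv2.imwrite(f"pics/{n}0.png",c["image"])
    print(n,{k:c[k] for k in c if k not in("image","depth")},(c["depth"]>0).mean())
pickle.dump(d,open("c0.pkl","wb"))
s=robot.sense();print(s)
E
```

```text
pics
top {'fx': 606.5803740191736, 'fy': 606.5803740191736, 'cx': 324.8101554390497, 'cy': 238.15289490610036, 'position': array([ 476.84325933,    8.06566741, 1012.49301871]), 'attitude': array([-0.02074681,  0.71492567, -0.69810244,  0.03322417])} 0.9958561197916667
side {'fx': 522.8042568635409, 'fy': 522.8042568635409, 'cx': 323.9339259049882, 'cy': 229.22306401492162, 'position': array([190.42663789, 582.13297598, 653.56126808]), 'attitude': array([ 0.10701095, -0.25987932,  0.88251216, -0.37707252])} 0.9959212239583334
{'time_s': 0.1, 'q': array([ 1.22832425,  0.60004175, -0.0025328 ,  1.60006996,  0.0018026 ,
        0.94291004, -0.07979147]), 'joint_vel': array([-0.00015942, -0.00121877, -0.00018801, -0.00180122,  0.00165738,
       -0.00044141, -0.0002516 ]), 'effort': array([ 6.69672547e-03, -7.66550303e+01,  1.50239892e+00, -2.52930576e+01,
       -5.23546839e-02,  1.36622341e-02,  7.27224847e-05]), 'eef_pos': array([ 190.28315808, -699.11364884,  217.84175403]), 'tool_rot': array([-6.94488430e-04,  9.91179418e-01,  1.32524912e-01, -1.63838937e-04]), 'force': array([-0.5043769 , -0.06613556, -0.08051205]), 'moment': array([0.00510597, 0.05516331, 0.05183571]), 'grip_force': 0.0, 'opening': 93.08573090511429}
```

View pics/top0.png

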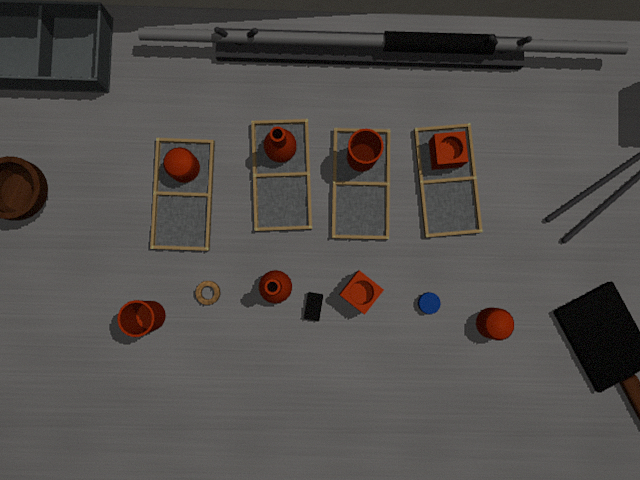

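View pics/side0.png

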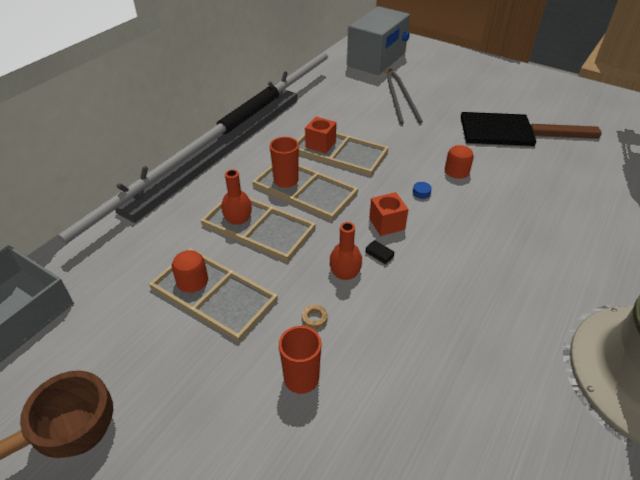

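```bash
cat > vis.py <<'E'
import cv2,numpy as np
from scipy.spatial.transform import Rotation as R
def pose(c):
    q=c["attitude"];return R.from_quat([q[1],q[2],q[3],q[0]]).as_matrix(),c["position"]
def rays(c,uv):
    return np.c_[(uv[:,0]-c["cx"])/c["fx"],(uv[:,1]-c["cy"])/c["fy"],np.ones(len(uv))]
def plane(c,uv,z):
    M,p=pose(c);d=rays(c,np.asarray(uv,float))@M.T
    return p+d*((z-p[2])/d[:,2])[:,None]
def cloud(c,m):
    v,u=np.nonzero((m>0)&(c["depth"]>0));M,p=pose(c)
    uv=np.c_[u,v].astype(float)
    return uv,(rays(c,uv)*c["depth"][v,u][:,None])@M.T+p
def red(c):
    h=cv2.cvtColor(c["image"],cv2.COLOR_BGR2HSV)
    return cv2.inRange(h,(0,190,60),(12,255,255))
def wood(c):
    h=cv2.cvtColor(c["image"],cv2.COLOR_BGR2HSV)
    return cv2.inRange(h,(14,70,90),(30,190,255))
def blobs(m,amin=150):
    n,l,s,ce=cv2.connectedComponentsWithStats(m)
    return [(l==i).astype(np.uint8) for i in range(1,n) if s[i,4]>amin]
E
python3 - <<'E'
import pickle,cv2,numpy as np
from vis import *
d=pickle.load(open("c0.pkl","rb"))
np.set_printoptions(precision=1,suppress=True)
for n in d:
    c=d[n]; print("==",n)
    for b in blobs(red(c)):
        uv,P=cloud(c,b); zt=np.percentile(P[:,2],97)
        if zt>130: continue
        T=P[P[:,2]>zt-7].astype(np.float32)
        (cc,r)=cv2.minEnclosingCircle(T[:,:2]); mr=cv2.minAreaRect(T[:,:2])
        print("red",uv.mean(0),"ztop",zt,np.percentile(P[:,2],[2]),"circ",np.array(cc),r,"rect",np.array(mr[0]),np.array(mr[1]),mr[2])
    for b in blobs(wood(c)):
        cnt=max(cv2.findContours(b,0,cv2.CHAIN_APPROX_NONE)[0],key=len)[:,0]
        P=plane(c,cnt,13).astype(np.float32); mr=cv2.minAreaRect(P[:,:2])
        print("wood",cnt.mean(0),np.array(mr[0]),np.array(mr[1]),mr[2],"z",np.median(cloud(c,b)[1][:,2]))
E
```

```text
== topTraceback (most recent call last):
  File "<stdin>", line 11, in <module>
cv2.error: OpenCV(4.12.0) /io/opencv/modules/imgproc/src/shapedescr.cpp:201: error: (-215:Assertion failed) count >= 0 && (depth == CV_32F || depth == CV_32S) in function 'minEnclosingCircle'
```

```bash
cat > meas.py <<'E'
import pickle,cv2,numpy as np,sys
from vis import *
def run(d):
  np.set_printoptions(precision=1,suppress=True)
  for n in d:
    c=d[n]; print("==",n)
    for b in blobs(red(c)):
        uv,P=cloud(c,b); zt=np.percentile(P[:,2],97)
        if zt>130: continue
        T=np.ascontiguousarray(P[P[:,2]>zt-7][:,:2],np.float32)
        (cc,r)=cv2.minEnclosingCircle(T); mr=cv2.minAreaRect(T)
        print("red",uv.mean(0),"z",zt,np.percentile(P[:,2],[2]),"circ",np.array(cc),round(r,1),"rect",np.array(mr[0]),np.array(mr[1]),round(mr[2],1))
    for b in blobs(wood(c)):
        cnt=max(cv2.findContours(b,0,cv2.CHAIN_APPROX_NONE)[0],key=len)[:,0]
        P=np.ascontiguousarray(plane(c,cnt,13)[:,:2],np.float32); mr=cv2.minAreaRect(P)
        print("wood",cnt.mean(0),np.array(mr[0]),np.array(mr[1]),round(mr[2],1),"z",np.median(cloud(c,b)[1][:,2]))
if __name__=="__main__": run(pickle.load(open(sys.argv[1],"rb")))
E
python3 meas.py c0.pkl
```

```text
== top
red [283.8 143.5] z 107.27799729873738 [34.2] circ [703.7  69.4] 12.2 rect [703.3  69. ] [21.8 23. ] 49.5
red [363.6 149.5] z 92.29112372080915 [9.4] circ [692.2 -66.8] 27.8 rect [692.1 -66.3] [52.9 54.2] 89.7
red [450.1 148.2] z 57.703462595815154 [32.1] circ [ 702.2 -206.7] 34.9 rect [ 701.4 -206.8] [50.6 51. ] 6.8
red [180.5 161.9] z 63.50408687750666 [19.6] circ [666.3 228.7] 21.6 rect [665.9 228. ] [39.4 41.1] 83.8
red [277.6 285.3] z 102.267099634837 [32.] circ [472.2  70.9] 11.9 rect [472.3  70.8] [22.4 22.5] 1.7
red [360.8 292. ] z 53.34675939216687 [27.2] circ [466.4 -67.4] 33.7 rect [466.6 -67.6] [49.4 49.3] 52.9
red [139.2 317.9] z 87.60097803688039 [6.3] circ [419.5 275.5] 27.7 rect [419.7 275.1] [53.4 53.8] 61.5
red [499.5 323.8] z 58.5762518608071 [42.3] circ [ 420.6 -287. ] 21.6 rect [ 420.6 -286.9] [41.9 37.8] 38.3
wood [282.2 164.4] [658.9  66.7] [185.2  95.3] 3.4 z 12.920271923632981
wood [450.  170.9] [ 657.  -212.4] [185.2  95. ] 6.4 z 12.740105241937556
wood [370.  187.2] [647.4 -66.6] [185.  95.] 0.1 z 12.997817801209521
wood [181.6 193.9] [622.1 229.8] [
[... 758 characters left out ...]
.6 271. ] z 59.21809816102315 [7.7] circ [664.6 229.4] 21.7 rect [664.1 230.3] [42.1 38.5] 59.8
red [300.3 358.7] z 83.09681864189042 [6.4] circ [419.  275.1] 28.0 rect [418.9 275.6] [53.  54.4] 13.5
wood [610.3  67.8] [ 240.3 -969. ] [303.5 139.4] 88.4 z -86.19115447696652
wood [343.9 153.6] [ 642.4 -205.3] [168.1 108.7] 6.4 z 8.472767271348857
wood [301.2 188.6] [642.4 -60.6] [190.1 105.1] 0.1 z 8.763606525080263
wood [255.  226.3] [653.8  71. ] [189.1 103.4] 3.5 z 9.007544301254313
wood [209.4 293.3] [617.6 231.9] [ 99.7 189.7] 89.4 z 9.387871765982368
wood [314.2 316.4] [456.7 185.8] [36.4 42.6] 32.9 z 9.30455869880086
wood [ 10.7 443.1] [665.2 548.8] [29.4 20.3] 68.2 z 52.53848364143175
```

The top view shows the trays from left to right as weight, vase, tumbler, holder. The loose pieces are tumbler (140,318), vase (276,287), holder (361,292) and weight (496,324). Measured heights and sizes match the given dimensions, so I start with the weight.

{"op": "step_arm", "data": {
  "increments": [
    [[0.48, 0.86, -0.18], [0, 0, -0.11]],
    [[0.48, 0.86, -0.18], [0, 0, -0.11]],
    [[0.48, 0.86, -0.18], [0, 0, -0.11]],
    [[0.48, 0.86, -0.18], [0, 0, -0.11]],
    [[0.48, 0.86, -0.18], [0, 0, -0.11]],
    [[0.48, 0.86, -0.18], [0, 0, -0.11]],
    [[0.48, 0.86, -0.18], [0, 0, -0.11]],
    [[0.48, 0.86, -0.18], [0, 0, -0.11]]
  ],
  "grip": -1,
  "force": 20
}}

```text
time_s: 0.77
eef_pos: [267.5, -560.9, 189.4]
tool_rot: [-0.0, 0.996, 0.088, -0.0]
force: [-0.1, -0.2, -0.5]
opening: 93.0
grip_force: 0.0
```

{"op": "step_arm", "data": {
  "increments": [
    [[0.48, 0.86, -0.18], [0, 0, -0.11]],
    [[0.48, 0.86, -0.18], [0, 0, -0.11]],
    [[0.48, 0.86, -0.18], [0, 0, -0.11]],
    [[0.48, 0.86, -0.18], [0, 0, -0.11]],
    [[0.48, 0.86, -0.18], [0, 0, -0.11]],
    [[0.48, 0.86, -0.18], [0, 0, -0.11]],
    [[0.48, 0.86, -0.18], [0, 0, -0.11]],
    [[0.48, 0.86, -0.18], [0, 0, -0.11]]
  ]
}}

```text
time_s: 1.43
eef_pos: [344.3, -423.4, 160.7]
tool_rot: [-0.0, 0.999, 0.045, -0.0]
force: [0.4, -0.9, -0.7]
opening: 92.9
grip_force: 0.0
```

{"op": "step_arm", "data": {
  "increments": [
    [[0.48, 0.86, -0.18], [0, 0, -0.11]],
    [[0.48, 0.86, -0.18], [0, 0, -0.11]],
    [[0.48, 0.86, -0.18], [0, 0, -0.11]],
    [[0.48, 0.86, -0.18], [0, 0, -0.11]],
    [[0.48, 0.86, -0.18], [0, 0, -0.11]],
    [[0.48, 0.86, -0.18], [0, 0, -0.11]],
    [[0.48, 0.86, -0.18], [0, 0, -0.11]],
    [[0.48, 0.86, -0.18], [0, 0, -0.11]]
  ]
}}

```text
time_s: 2.1
eef_pos: [421.1, -285.8, 131.9]
tool_rot: [-0.0, 1.0, 0.001, -0.0]
force: [0.1, 0.1, 0.1]
opening: 92.7
grip_force: 0.0
```

{"op": "step_arm", "data": {
  "increments": [
    [[-0.04, -0.04, -0.37], [0, 0, 0]],
    [[0, 0, -0.37], [0, 0, 0]],
    [[0, 0, -0.37], [0, 0, 0]],
    [[0, 0, -0.37], [0, 0, 0]],
    [[0, 0, -0.37], [0, 0, 0]],
    [[0, 0, -0.37], [0, 0, 0]],
    [[0, 0, -0.37], [0, 0, 0]],
    [[0, 0, -0.37], [0, 0, 0]]
  ]
}}

```text
time_s: 2.77
eef_pos: [419.8, -287.9, 72.2]
tool_rot: [-0.0, 1.0, 0.001, -0.0]
force: [-0.0, -0.5, 0.1]
opening: 93.0
grip_force: 0.0
```

{"op": "step_arm", "data": {
  "increments": [
    [[0, 0, -0.36], [0, 0, 0]],
    [[0, 0, -0.36], [0, 0, 0]],
    [[0, 0, -0.36], [0, 0, 0]],
    [[0, 0, -0.36], [0, 0, 0]],
    [[0, 0, -0.36], [0, 0, 0]],
    [[0, 0, -0.36], [0, 0, 0]],
    [[0, 0, -0.36], [0, 0, 0]],
    [[0, 0, -0.36], [0, 0, 0]]
  ]
}}

```text
time_s: 3.43
eef_pos: [420.1, -287.6, 14.7]
tool_rot: [0.0, 1.0, 0.001, 0.0]
force: [0.7, -0.5, -0.3]
opening: 92.9
grip_force: 0.0
```

{"op": "step_arm", "data": {
  "increments": [
    [[0, 0, 0], [0, 0, 0]],
    [[0, 0, 0], [0, 0, 0]],
    [[0, 0, 0], [0, 0, 0]],
    [[0, 0, 0], [0, 0, 0]],
    [[0, 0, 0], [0, 0, 0]],
    [[0, 0, 0], [0, 0, 0]],
    [[0, 0, 0], [0, 0, 0]],
    [[0, 0, 0], [0, 0, 0]]
  ],
  "grip": 1,
  "force": 25
}}

```text
time_s: 4.1
eef_pos: [420.3, -287.9, 15.7]
tool_rot: [0.0, 1.0, 0.001, 0.0]
force: [0.6, -1.5, 3.0]
opening: 51.6
grip_force: 25.0
```

{"op": "step_arm", "data": {
  "increments": [
    [[0, 0, 0.1], [0, 0, 0]],
    [[0, 0, 0.2], [0, 0, 0]],
    [[0, 0, 0.4], [0, 0, 0]],
    [[0, 0, 0.5], [0, 0, 0]],
    [[0, 0, 0.5], [0, 0, 0]],
    [[0, 0, 0.5], [0, 0, 0]],
    [[0, 0, 0.5], [0, 0, 0]],
    [[0, 0, 0.5], [0, 0, 0]]
  ]
}}

```text
time_s: 4.77
eef_pos: [420.1, -287.6, 80.8]
tool_rot: [0.0, 1.0, 0.001, 0.0]
force: [0.5, -0.3, -2.8]
opening: 51.3
grip_force: 25.0
```

{"op": "step_arm", "data": {
  "increments": [
    [[0, 0, 0.5], [0, 0, 0]],
    [[0, 0, 0.5], [0, 0, 0]],
    [[0, 0, 0.5], [0, 0, 0]],
    [[0, 0, 0.5], [0, 0, 0]],
    [[0, 0, 0.5], [0, 0, 0]],
    [[0, 0, 0.5], [0, 0, 0]],
    [[0, 0, 0.3], [0, 0, 0]],
    [[0, 0, 0.1], [0, 0, 0]]
  ]
}}

```text
time_s: 5.43
eef_pos: [420.4, -287.8, 148.6]
tool_rot: [0.0, 1.0, 0.001, 0.001]
force: [-0.2, 0.3, -2.5]
opening: 51.7
grip_force: 25.0
```

{"op": "step_arm", "data": {
  "increments": [
    [[0.1, 0.3, 0], [0, 0, 0]],
    [[0.2, 0.6, 0], [0, 0, 0]],
    [[0.2, 0.65, 0], [0, 0, 0]],
    [[0.2, 0.65, 0], [0, 0, 0]],
    [[0.2, 0.65, 0], [0, 0, 0]],
    [[0.2, 0.65, 0], [0, 0, 0]],
    [[0.2, 0.65, 0], [0, 0, 0]],
    [[0.2, 0.65, 0], [0, 0, 0]]
  ]
}}

```text
time_s: 6.1
eef_pos: [449.9, -190.3, 146.8]
tool_rot: [-0.0, 1.0, 0.001, -0.001]
force: [-0.0, 0.2, -3.1]
opening: 51.4
grip_force: 25.0
```

{"op": "step_arm", "data": {
  "increments": [
    [[0.2, 0.65, 0], [0, 0, 0]],
    [[0.2, 0.65, 0], [0, 0, 0]],
    [[0.2, 0.65, 0], [0, 0, 0]],
    [[0.2, 0.65, 0], [0, 0, 0]],
    [[0.2, 0.65, 0], [0, 0, 0]],
    [[0.2, 0.65, 0], [0, 0, 0]],
    [[0.2, 0.65, 0], [0, 0, 0]],
    [[0.2, 0.65, 0], [0, 0, 0]]
  ]
}}

```text
time_s: 6.77
eef_pos: [481.8, -86.3, 146.8]
tool_rot: [-0.0, 1.0, 0.001, -0.001]
force: [0.1, -0.2, -2.8]
opening: 51.2
grip_force: 25.0
```

{"op": "step_arm", "data": {
  "increments": [
    [[0.2, 0.65, 0], [0, 0, 0]],
    [[0.2, 0.65, 0], [0, 0, 0]],
    [[0.2, 0.65, 0], [0, 0, 0]],
    [[0.2, 0.65, 0], [0, 0, 0]],
    [[0.2, 0.65, 0], [0, 0, 0]],
    [[0.2, 0.65, 0], [0, 0, 0]],
    [[0.2, 0.65, 0], [0, 0, 0]],
    [[0.2, 0.65, 0], [0, 0, 0]]
  ]
}}

```text
time_s: 7.43
eef_pos: [513.7, 17.6, 146.7]
tool_rot: [0.0, 1.0, 0.001, -0.001]
force: [-0.0, -0.1, -2.0]
opening: 51.3
grip_force: 25.0
```

{"op": "step_arm", "data": {
  "increments": [
    [[0.2, 0.65, 0], [0, 0, 0]],
    [[0.2, 0.65, 0], [0, 0, 0]],
    [[0.2, 0.65, 0], [0, 0, 0]],
    [[0.2, 0.65, 0], [0, 0, 0]],
    [[0.2, 0.65, 0], [0, 0, 0]],
    [[0.2, 0.65, 0], [0, 0, 0]],
    [[0.2, 0.65, 0], [0, 0, 0]],
    [[0.2, 0.65, 0], [0, 0, 0]]
  ]
}}

```text
time_s: 8.1
eef_pos: [546.4, 121.8, 147.4]
tool_rot: [0.0, 1.0, 0.001, -0.0]
force: [-2.1, -0.2, -2.1]
opening: 51.4
grip_force: 25.0
```

{"op": "step_arm", "data": {
  "increments": [
    [[0.2, 0.65, 0], [0, 0, 0]],
    [[0.2, 0.65, 0], [0, 0, 0]],
    [[0.2, 0.65, 0], [0, 0, 0]],
    [[0.2, 0.65, 0], [0, 0, 0]],
    [[0.2, 0.65, 0], [0, 0, 0]],
    [[0.2, 0.65, 0], [0, 0, 0]],
    [[0.2, 0.65, 0], [0, 0, 0]],
    [[0.1, 0.5, 0], [0, 0, 0]]
  ]
}}

```text
time_s: 8.77
eef_pos: [576.6, 223.4, 147.4]
tool_rot: [-0.0, 1.0, 0.001, 0.0]
force: [-0.4, -0.4, -2.8]
opening: 51.5
grip_force: 25.0
```

{"op": "step_arm", "data": {
  "increments": [
    [[0.05, 0.27, 0], [0, 0, 0]],
    [[0, 0.1, -0.1], [0, 0, 0]],
    [[0, 0, -0.3], [0, 0, 0]],
    [[0, 0, -0.5], [0, 0, 0]],
    [[0, 0, -0.5], [0, 0, 0]],
    [[0, 0, -0.5], [0, 0, 0]],
    [[0, 0, -0.5], [0, 0, 0]],
    [[0, 0, -0.5], [0, 0, 0]]
  ]
}}

```text
time_s: 9.43
eef_pos: [576.8, 228.3, 88.0]
tool_rot: [0.0, 1.0, 0.001, -0.0]
force: [0.1, -0.4, -3.3]
opening: 51.4
grip_force: 25.0
```

{"op": "step_arm", "data": {
  "increments": [
    [[0, 0, -0.5], [0, 0, 0]],
    [[0, 0, -0.5], [0, 0, 0]],
    [[0, 0, -0.5], [0, 0, 0]],
    [[0, 0, -0.5], [0, 0, 0]],
    [[0, 0, -0.5], [0, 0, 0]],
    [[0, 0, -0.4], [0, 0, 0]],
    [[0, 0, -0.2], [0, 0, 0]],
    [[0, 0, -0.05], [0, 0, 0]]
  ]
}}

```text
time_s: 10.1
eef_pos: [576.6, 228.7, 25.4]
tool_rot: [0.0, 1.0, 0.001, -0.001]
force: [-0.3, 0.2, -2.6]
opening: 51.5
grip_force: 25.0
```

{"op": "step_arm", "data": {
  "increments": [
    [[0.02, 0.08, -0.05], [0, 0, 0]],
    [[0, 0, -0.05], [0, 0, 0]],
    [[0, 0, -0.05], [0, 0, 0]],
    [[0, 0, -0.05], [0, 0, 0]],
    [[0, 0, 0], [0, 0, 0]]
  ]
}}

```text
time_s: 10.52
eef_pos: [577.5, 230.5, 22.6]
tool_rot: [-0.0, 1.0, 0.001, 0.0]
force: [-0.3, -0.0, -2.1]
opening: 51.7
grip_force: 25.0
```

{"op": "step_arm", "data": {
  "increments": [
    [[0, 0, -0.03], [0, 0, 0]],
    [[0, 0, -0.02], [0, 0, 0]],
    [[0, 0, 0], [0, 0, 0]]
  ]
}}

```text
time_s: 10.77
eef_pos: [577.4, 230.4, 21.4]
tool_rot: [0.0, 1.0, 0.001, -0.0]
force: [-0.4, -0.4, -2.4]
opening: 51.6
grip_force: 25.0
```

{"op": "step_arm", "data": {
  "increments": [
    [[0, 0, -0.03], [0, 0, 0]],
    [[0, 0, -0.02], [0, 0, 0]],
    [[0, 0, 0], [0, 0, 0]],
    [[0, 0, 0], [0, 0, 0]]
  ]
}}

```text
time_s: 11.1
eef_pos: [577.5, 230.5, 20.8]
tool_rot: [-0.0, 1.0, 0.001, 0.0]
force: [-1.2, -1.6, 4.4]
opening: 51.7
grip_force: 25.0
```

{"op": "step_arm", "data": {
  "increments": [
    [[0, 0, -0.02], [0, 0, 0]],
    [[0, 0, 0], [0, 0, 0]],
    [[0, 0, 0], [0, 0, 0]]
  ]
}}

```text
time_s: 11.35
eef_pos: [577.5, 230.5, 20.8]
tool_rot: [-0.0, 1.0, 0.001, 0.0]
force: [-2.3, -0.5, 9.2]
opening: 51.7
grip_force: 25.0
```

{"op": "step_arm", "data": {
  "increments": [
    [[0, 0, 0], [0, 0, 0]],
    [[0, 0, 0], [0, 0, 0]],
    [[0, 0, 0], [0, 0, 0]],
    [[0, 0, 0], [0, 0, 0]],
    [[0, 0, 0.1], [0, 0, 0]],
    [[0, 0, 0.2], [0, 0, 0]],
    [[0, 0, 0.4], [0, 0, 0]],
    [[0, 0, 0.5], [0, 0, 0]]
  ],
  "grip": -0.6
}}

```text
time_s: 12.02
eef_pos: [577.2, 230.3, 44.4]
tool_rot: [0.0, 1.0, 0.001, -0.0]
force: [0.7, -0.8, 0.2]
opening: 74.2
grip_force: 0.0
```

{"op": "step_arm", "data": {
  "increments": [
    [[0, 0, 0.6], [0, 0, 0]],
    [[0, 0, 0.6], [0, 0, 0]],
    [[0, 0, 0.7], [0, 0, 0]],
    [[0, 0, 0.7], [0, 0, 0]],
    [[0, 0, 0.7], [0, 0, 0]],
    [[0, 0, 0.7], [0, 0, 0]],
    [[0, 0, 0.6], [0, 0, 0]],
    [[0, 0, 0.3], [0, 0, 0]]
  ]
}}

```text
time_s: 12.68
eef_pos: [578.2, 230.7, 144.7]
tool_rot: [-0.001, 1.0, 0.001, 0.001]
force: [0.0, 0.7, -0.0]
opening: 74.4
grip_force: 0.0
```

{"op": "step_arm", "data": {
  "increments": [
    [[-0.49, 0.14, 0], [0, 0, 0]],
    [[-0.49, 0.14, 0], [0, 0, 0]],
    [[-0.49, 0.14, 0], [0, 0, 0]],
    [[-0.49, 0.14, 0], [0, 0, 0]],
    [[-0.49, 0.14, 0], [0, 0, 0]],
    [[-0.49, 0.14, 0], [0, 0, 0]],
    [[-0.49, 0.14, 0], [0, 0, 0]],
    [[-0.49, 0.14, 0], [0, 0, 0]]
  ],
  "grip": -1
}}

```text
time_s: 13.35
eef_pos: [497.9, 253.2, 141.9]
tool_rot: [0.0, 1.0, 0.001, -0.0]
force: [0.5, -0.9, 0.3]
opening: 92.8
grip_force: 0.0
```

{"op": "step_arm", "data": {
  "increments": [
    [[-0.49, 0.14, 0], [0, 0, 0]],
    [[-0.49, 0.14, 0], [0, 0, 0]],
    [[-0.49, 0.14, 0], [0, 0, 0]],
    [[-0.49, 0.14, 0], [0, 0, 0]],
    [[-0.49, 0.14, 0], [0, 0, 0]],
    [[-0.49, 0.14, 0], [0, 0, 0]],
    [[-0.49, 0.14, 0], [0, 0, 0]],
    [[-0.49, 0.14, 0], [0, 0, 0]]
  ]
}}

```text
time_s: 14.02
eef_pos: [419.7, 275.5, 142.0]
tool_rot: [-0.0, 1.0, 0.001, 0.0]
force: [-0.5, -0.6, 0.7]
opening: 92.9
grip_force: 0.0
```

{"op": "step_arm", "data": {
  "increments": [
    [[0, 0, -0.38], [0, 0, 0]],
    [[0, 0, -0.38], [0, 0, 0]],
    [[0, 0, -0.38], [0, 0, 0]],
    [[0, 0, -0.38], [0, 0, 0]],
    [[0, 0, -0.38], [0, 0, 0]],
    [[0, 0, -0.38], [0, 0, 0]],
    [[0, 0, -0.38], [0, 0, 0]],
    [[0, 0, -0.38], [0, 0, 0]]
  ]
}}

```text
time_s: 14.68
eef_pos: [420.8, 275.1, 80.3]
tool_rot: [0.0, 1.0, 0.001, -0.0]
force: [-0.9, 0.9, -0.1]
opening: 93.2
grip_force: 0.0
```

{"op": "step_arm", "data": {
  "increments": [
    [[0, 0, -0.38], [0, 0, 0]],
    [[0, 0, -0.38], [0, 0, 0]],
    [[0, 0, -0.38], [0, 0, 0]],
    [[0, 0, -0.38], [0, 0, 0]],
    [[0, 0, -0.38], [0, 0, 0]],
    [[0, 0, -0.38], [0, 0, 0]],
    [[0, 0, -0.38], [0, 0, 0]],
    [[0, 0, -0.38], [0, 0, 0]]
  ]
}}

```text
time_s: 15.35
eef_pos: [420.6, 275.3, 19.7]
tool_rot: [-0.0, 1.0, 0.001, -0.0]
force: [-0.1, 0.2, 0.2]
opening: 93.0
grip_force: 0.0
```

{"op": "step_arm", "data": {
  "increments": [
    [[0, 0, 0], [0, 0, 0]],
    [[0, 0, 0], [0, 0, 0]],
    [[0, 0, 0], [0, 0, 0]],
    [[0, 0, 0], [0, 0, 0]],
    [[0, 0, 0], [0, 0, 0]],
    [[0, 0, 0], [0, 0, 0]],
    [[0, 0, 0], [0, 0, 0]],
    [[0, 0, 0], [0, 0, 0]]
  ],
  "grip": 1,
  "force": 15
}}

```text
time_s: 16.02
eef_pos: [420.8, 275.2, 20.7]
tool_rot: [-0.0, 1.0, 0.001, 0.0]
force: [0.2, -2.7, 3.4]
opening: 56.1
grip_force: 14.9
```

```bash
cat > snap.py <<'E'
from bench import robot
import cv2,sys,pickle
d={n:robot.read_camera(n) for n in("top","side")}
pickle.dump(d,open("c.pkl","wb"))
n,t,x0,y0,x1,y1=sys.argv[1],sys.argv[2],*map(int,sys.argv[3:7])
cv2.imwrite(f"pics/{t}.png",cv2.resize(d[n]["image"][y0:y1,x0:x1],None,fx=3,fy=3,interpolation=cv2.INTER_CUBIC))
E
python3 snap.py side s1 200 220 440 420
```

```text
(no output)
```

View pics/s1.png

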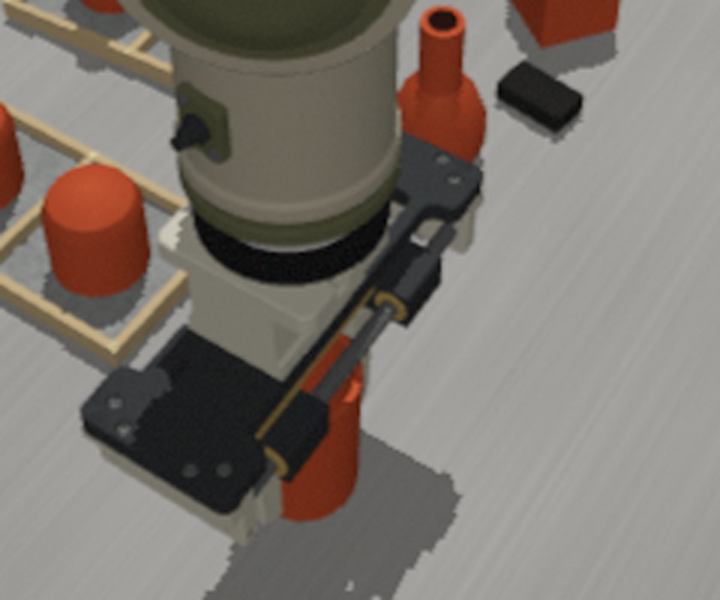

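The crop shows the weight standing in its bay (100,230) and the tumbler upright between the fingers (320,450), gripped near its rim. I lift it gently.

{"op": "step_arm", "data": {
  "increments": [
    [[0, 0, 0.05], [0, 0, 0]],
    [[0, 0, 0.1], [0, 0, 0]],
    [[0, 0, 0.15], [0, 0, 0]],
    [[0, 0, 0.2], [0, 0, 0]],
    [[0, 0, 0.2], [0, 0, 0]],
    [[0, 0, 0.15], [0, 0, 0]],
    [[0, 0, 0.1], [0, 0, 0]],
    [[0, 0, 0], [0, 0, 0]]
  ],
  "force": 20
}}

```text
time_s: 16.78
eef_pos: [420.8, 275.4, 40.0]
tool_rot: [-0.0, 1.0, 0.001, 0.0]
force: [0.3, -0.3, -0.8]
opening: 55.8
grip_force: 20.0
```

```bash
python3 snap.py side s2 200 220 440 420
```

```text
(no output)
```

View pics/s2.png

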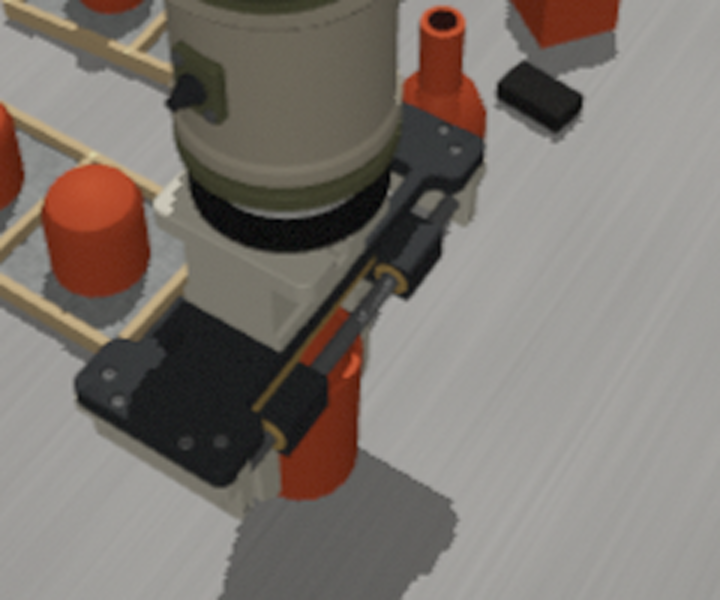

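The tumbler, at crop (320,430), has risen with the gripper and hangs upright.

{"op": "step_arm", "data": {
  "increments": [
    [[0, 0, 0.1], [0, 0, 0]],
    [[0, 0, 0.2], [0, 0, 0]],
    [[0, 0, 0.3], [0, 0, 0]],
    [[0, 0, 0.4], [0, 0, 0]],
    [[0, 0, 0.45], [0, 0, 0]],
    [[0, 0, 0.45], [0, 0, 0]],
    [[0, 0, 0.45], [0, 0, 0]],
    [[0, 0, 0.45], [0, 0, 0]]
  ]
}}

```text
time_s: 17.55
eef_pos: [420.7, 275.4, 96.7]
tool_rot: [-0.0, 1.0, 0.001, 0.0]
force: [-0.7, 0.5, -1.6]
opening: 55.4
grip_force: 20.0
```

{"op": "step_arm", "data": {
  "increments": [
    [[0, 0, 0.45], [0, 0, 0]],
    [[0, 0, 0.45], [0, 0, 0]],
    [[0, 0, 0.45], [0, 0, 0]],
    [[0, 0, 0.45], [0, 0, 0]],
    [[0, 0, 0.45], [0, 0, 0]],
    [[0, 0, 0.4], [0, 0, 0]],
    [[0, 0, 0.3], [0, 0, 0]],
    [[0, 0, 0.2], [0, 0, 0]]
  ]
}}

```text
time_s: 18.22
eef_pos: [420.8, 275.4, 159.3]
tool_rot: [-0.0, 1.0, 0.001, 0.0]
force: [0.0, 0.4, -1.4]
opening: 55.8
grip_force: 20.0
```

{"op": "step_arm", "data": {
  "increments": [
    [[0.08, -0.15, 0], [0, 0, 0]],
    [[0.16, -0.3, 0], [0, 0, 0]],
    [[0.24, -0.45, 0], [0, 0, 0]],
    [[0.29, -0.55, 0], [0, 0, 0]],
    [[0.31, -0.6, 0], [0, 0, 0]],
    [[0.31, -0.6, 0], [0, 0, 0]],
    [[0.31, -0.6, 0], [0, 0, 0]],
    [[0.31, -0.6, 0], [0, 0, 0]]
  ]
}}

```text
time_s: 18.88
eef_pos: [461.2, 196.4, 157.9]
tool_rot: [0.0, 1.0, 0.0, -0.0]
force: [0.0, -0.1, -1.1]
opening: 55.4
grip_force: 20.0
```

{"op": "step_arm", "data": {
  "increments": [
    [[0.31, -0.6, 0], [0, 0, 0]],
    [[0.31, -0.6, 0], [0, 0, 0]],
    [[0.31, -0.6, 0], [0, 0, 0]],
    [[0.31, -0.6, 0], [0, 0, 0]],
    [[0.31, -0.6, 0], [0, 0, 0]],
    [[0.31, -0.6, 0], [0, 0, 0]],
    [[0.31, -0.6, 0], [0, 0, 0]],
    [[0.31, -0.6, 0], [0, 0, 0]]
  ]
}}

```text
time_s: 19.55
eef_pos: [510.5, 100.2, 157.8]
tool_rot: [0.0, 1.0, 0.0, -0.001]
force: [0.3, 0.2, -1.5]
opening: 55.5
grip_force: 20.0
```

{"op": "step_arm", "data": {
  "increments": [
    [[0.31, -0.6, 0], [0, 0, 0]],
    [[0.31, -0.6, 0], [0, 0, 0]],
    [[0.31, -0.6, 0], [0, 0, 0]],
    [[0.31, -0.6, 0], [0, 0, 0]],
    [[0.31, -0.6, 0], [0, 0, 0]],
    [[0.31, -0.6, 0], [0, 0, 0]],
    [[0.31, -0.6, 0], [0, 0, 0]],
    [[0.31, -0.6, 0], [0, 0, 0]]
  ]
}}

```text
time_s: 20.22
eef_pos: [560.3, 4.7, 158.1]
tool_rot: [0.0, 1.0, 0.001, -0.0]
force: [0.5, 0.0, -0.7]
opening: 55.5
grip_force: 20.0
```

{"op": "step_arm", "data": {
  "increments": [
    [[0.33, -0.6, 0], [0, 0, 0]],
    [[0.33, -0.6, 0], [0, 0, 0]],
    [[0.33, -0.6, 0], [0, 0, 0]],
    [[0.33, -0.6, 0], [0, 0, 0]],
    [[0.3, -0.5, 0], [0, 0, 0]],
    [[0.25, -0.35, 0], [0, 0, 0]],
    [[0.15, -0.22, 0], [0, 0, 0]],
    [[0.08, -0.1, 0], [0, 0, 0]]
  ]
}}

```text
time_s: 20.88
eef_pos: [602.5, -65.9, 158.3]
tool_rot: [0.0, 1.0, 0.001, 0.0]
force: [-0.1, -0.6, -1.5]
opening: 55.6
grip_force: 20.0
```

{"op": "step_arm", "data": {
  "increments": [
    [[0, 0, -0.1], [0, 0, 0]],
    [[0, 0, -0.3], [0, 0, 0]],
    [[0, 0, -0.45], [0, 0, 0]],
    [[0, 0, -0.45], [0, 0, 0]],
    [[0, 0, -0.45], [0, 0, 0]],
    [[0, 0, -0.45], [0, 0, 0]],
    [[0, 0, -0.45], [0, 0, 0]],
    [[0, 0, -0.45], [0, 0, 0]]
  ]
}}

```text
time_s: 21.55
eef_pos: [601.9, -65.1, 95.2]
tool_rot: [-0.0, 1.0, 0.001, -0.0]
force: [0.1, -0.3, -2.2]
opening: 55.5
grip_force: 20.0
```

{"op": "step_arm", "data": {
  "increments": [
    [[0, 0, -0.45], [0, 0, 0]],
    [[0, 0, -0.45], [0, 0, 0]],
    [[0, 0, -0.45], [0, 0, 0]],
    [[0, 0, -0.45], [0, 0, 0]],
    [[0, 0, -0.45], [0, 0, 0]],
    [[0, 0, -0.45], [0, 0, 0]],
    [[0, 0, -0.35], [0, 0, 0]],
    [[0, 0, -0.2], [0, 0, 0]]
  ]
}}

```text
time_s: 22.22
eef_pos: [601.7, -65.1, 30.3]
tool_rot: [-0.0, 1.0, 0.001, -0.001]
force: [-0.3, -0.4, -1.6]
opening: 55.3
grip_force: 20.0
```

{"op": "step_arm", "data": {
  "increments": [
    [[0, 0, -0.05], [0, 0, 0]],
    [[0, 0, -0.05], [0, 0, 0]],
    [[0, 0, -0.05], [0, 0, 0]],
    [[0, 0, 0], [0, 0, 0]]
  ]
}}

```text
time_s: 22.55
eef_pos: [602.2, -65.2, 28.7]
tool_rot: [0.0, 1.0, 0.001, 0.0]
force: [0.8, -0.3, -1.1]
opening: 55.5
grip_force: 20.0
```

{"op": "step_arm", "data": {
  "increments": [
    [[0, 0, -0.04], [0, 0, 0]],
    [[0, 0, -0.04], [0, 0, 0]],
    [[0, 0, 0], [0, 0, 0]],
    [[0, 0, 0], [0, 0, 0]]
  ]
}}

```text
time_s: 22.88
eef_pos: [602.0, -65.1, 26.9]
tool_rot: [-0.0, 1.0, 0.001, 0.0]
force: [1.1, -0.6, -1.5]
opening: 55.8
grip_force: 20.0
```

{"op": "step_arm", "data": {
  "increments": [
    [[0, 0, -0.03], [0, 0, 0]],
    [[0, 0, 0], [0, 0, 0]],
    [[0, 0, 0], [0, 0, 0]]
  ]
}}

```text
time_s: 23.13
eef_pos: [602.0, -65.1, 26.2]
tool_rot: [-0.0, 1.0, 0.001, -0.0]
force: [1.0, 1.3, -2.2]
opening: 55.3
grip_force: 20.0
```

{"op": "step_arm", "data": {
  "increments": [
    [[0, 0, -0.03], [0, 0, 0]],
    [[0, 0, 0], [0, 0, 0]],
    [[0, 0, 0], [0, 0, 0]]
  ]
}}

```text
time_s: 23.38
eef_pos: [602.2, -65.2, 25.8]
tool_rot: [0.0, 1.0, 0.001, 0.0]
force: [-0.4, 0.4, 0.9]
opening: 55.0
grip_force: 19.9
```

{"op": "step_arm", "data": {
  "increments": [
    [[0, 0, -0.03], [0, 0, 0]],
    [[0, 0, 0], [0, 0, 0]],
    [[0, 0, 0], [0, 0, 0]]
  ]
}}

```text
time_s: 23.63
eef_pos: [602.4, -65.3, 25.7]
tool_rot: [0.0, 1.0, 0.001, 0.0]
force: [-0.7, -0.6, 6.9]
opening: 56.0
grip_force: 19.8
```

{"op": "step_arm", "data": {
  "increments": [
    [[0, 0, 0], [0, 0, 0]],
    [[0, 0, 0], [0, 0, 0]],
    [[0, 0, 0], [0, 0, 0]],
    [[0, 0, 0], [0, 0, 0]],
    [[0, 0, 0.1], [0, 0, 0]],
    [[0, 0, 0.2], [0, 0, 0]],
    [[0, 0, 0.4], [0, 0, 0]],
    [[0, 0, 0.5], [0, 0, 0]]
  ],
  "grip": -0.6
}}

```text
time_s: 24.3
eef_pos: [601.7, -65.2, 49.4]
tool_rot: [-0.0, 1.0, 0.001, -0.0]
force: [-0.2, 0.3, 0.7]
opening: 74.7
grip_force: 0.0
```

{"op": "step_arm", "data": {
  "increments": [
    [[0, 0, 0.6], [0, 0, 0]],
    [[0, 0, 0.6], [0, 0, 0]],
    [[0, 0, 0.6], [0, 0, 0]],
    [[0, 0, 0.6], [0, 0, 0]],
    [[0, 0, 0.6], [0, 0, 0]],
    [[0, 0, 0.6], [0, 0, 0]],
    [[0, 0, 0.4], [0, 0, 0]],
    [[0, 0, 0.2], [0, 0, 0]]
  ]
}}

```text
time_s: 24.97
eef_pos: [602.5, -65.1, 134.6]
tool_rot: [-0.0, 1.0, 0.001, 0.001]
force: [-0.2, 0.2, 0.2]
opening: 74.0
grip_force: 0.0
```

{"op": "step_arm", "data": {
  "increments": [
    [[-0.41, 0.43, 0], [0, 0, 0]],
    [[-0.41, 0.43, 0], [0, 0, 0]],
    [[-0.41, 0.43, 0], [0, 0, 0]],
    [[-0.41, 0.43, 0], [0, 0, 0]],
    [[-0.41, 0.43, 0], [0, 0, 0]],
    [[-0.41, 0.43, 0], [0, 0, 0]],
    [[-0.41, 0.43, 0], [0, 0, 0]],
    [[-0.41, 0.43, 0], [0, 0, 0]]
  ],
  "grip": -1
}}

```text
time_s: 25.63
eef_pos: [535.4, 4.7, 133.0]
tool_rot: [-0.0, 1.0, 0.001, -0.0]
force: [-0.1, 0.9, 0.5]
opening: 93.0
grip_force: 0.0
```

{"op": "step_arm", "data": {
  "increments": [
    [[-0.41, 0.42, 0], [0, 0, 0]],
    [[-0.41, 0.42, 0], [0, 0, 0]],
    [[-0.41, 0.42, 0], [0, 0, 0]],
    [[-0.41, 0.42, 0], [0, 0, 0]],
    [[-0.41, 0.42, 0], [0, 0, 0]],
    [[-0.41, 0.42, 0], [0, 0, 0]],
    [[-0.41, 0.42, 0], [0, 0, 0]],
    [[-0.41, 0.42, 0], [0, 0, 0]]
  ]
}}

```text
time_s: 26.3
eef_pos: [470.0, 71.6, 133.0]
tool_rot: [0.0, 1.0, 0.001, -0.0]
force: [0.2, 0.8, 0.0]
opening: 93.1
grip_force: 0.0
```

{"op": "step_arm", "data": {
  "increments": [
    [[0.1, -0.03, -0.3], [0, 0, 0]],
    [[0, 0, -0.5], [0, 0, 0]],
    [[0, 0, -0.5], [0, 0, 0]],
    [[0, 0, -0.5], [0, 0, 0]],
    [[0, 0, -0.5], [0, 0, 0]],
    [[0, 0, -0.5], [0, 0, 0]],
    [[0, 0, -0.5], [0, 0, 0]],
    [[0, 0, -0.3], [0, 0, 0]]
  ]
}}

```text
time_s: 26.97
eef_pos: [472.8, 70.1, 59.9]
tool_rot: [0.0, 1.0, 0.001, -0.0]
force: [-0.2, -0.4, 0.8]
opening: 93.3
grip_force: 0.0
```

{"op": "step_arm", "data": {
  "increments": [
    [[0, 0, 0], [0, 0, 0]],
    [[0, 0, 0], [0, 0, 0]],
    [[0, 0, 0], [0, 0, 0]],
    [[0, 0, 0], [0, 0, 0]],
    [[0, 0, 0], [0, 0, 0]],
    [[0, 0, 0], [0, 0, 0]],
    [[0, 0, 0], [0, 0, 0]]
  ],
  "grip": 0.3
}}

```text
time_s: 27.55
eef_pos: [473.0, 70.3, 61.3]
tool_rot: [-0.0, 1.0, 0.001, 0.0]
force: [0.1, -0.7, -0.6]
opening: 50.9
grip_force: 0.0
```

{"op": "step_arm", "data": {
  "increments": [
    [[0, 0, 0], [0, 0, 0]],
    [[0, 0, 0], [0, 0, 0]],
    [[0, 0, 0], [0, 0, 0]],
    [[0, 0, 0], [0, 0, 0]],
    [[0, 0, 0], [0, 0, 0]],
    [[0, 0, 0], [0, 0, 0]],
    [[0, 0, 0], [0, 0, 0]],
    [[0, 0, 0], [0, 0, 0]]
  ],
  "grip": 1,
  "force": 20
}}

```text
time_s: 28.22
eef_pos: [472.7, 70.3, 60.9]
tool_rot: [0.0, 1.0, 0.001, -0.0]
force: [-0.0, -0.1, -1.2]
opening: 23.0
grip_force: 20.0
```

{"op": "step_arm", "data": {
  "increments": [
    [[0, 0, 0.1], [0, 0, 0]],
    [[0, 0, 0.3], [0, 0, 0]],
    [[0, 0, 0.5], [0, 0, 0]],
    [[0, 0, 0.6], [0, 0, 0]],
    [[0, 0, 0.6], [0, 0, 0]],
    [[0, 0, 0.5], [0, 0, 0]],
    [[0, 0, 0.3], [0, 0, 0]],
    [[0, 0, 0.1], [0, 0, 0]]
  ]
}}

```text
time_s: 28.88
eef_pos: [473.3, 70.4, 122.2]
tool_rot: [-0.0, 1.0, 0.001, 0.001]
force: [0.6, 0.3, -2.6]
opening: 23.0
grip_force: 20.0
```

{"op": "step_arm", "data": {
  "increments": [
    [[0.15, -0.02, 0], [0, 0, 0]],
    [[0.3, -0.02, 0], [0, 0, 0]],
    [[0.5, -0.02, 0], [0, 0, 0]],
    [[0.52, -0.02, 0], [0, 0, 0]],
    [[0.52, -0.02, 0], [0, 0, 0]],
    [[0.52, -0.02, 0], [0, 0, 0]],
    [[0.52, -0.02, 0], [0, 0, 0]],
    [[0.52, -0.02, 0], [0, 0, 0]]
  ]
}}

```text
time_s: 29.55
eef_pos: [545.0, 66.9, 120.8]
tool_rot: [0.0, 1.0, 0.001, -0.0]
force: [0.4, -0.3, -1.2]
opening: 23.2
grip_force: 20.0
```

{"op": "step_arm", "data": {
  "increments": [
    [[0.52, -0.02, 0], [0, 0, 0]],
    [[0.52, -0.02, 0], [0, 0, 0]],
    [[0.52, -0.02, 0], [0, 0, 0]],
    [[0.52, -0.02, 0], [0, 0, 0]],
    [[0.52, -0.02, 0], [0, 0, 0]],
    [[0.5, -0.02, 0], [0, 0, 0]],
    [[0.3, -0.02, 0], [0, 0, 0]],
    [[0.15, -0.02, 0], [0, 0, 0]]
  ]
}}

```text
time_s: 30.22
eef_pos: [615.9, 63.8, 120.9]
tool_rot: [0.0, 1.0, 0.001, 0.0]
force: [0.6, -0.2, -1.9]
opening: 23.0
grip_force: 20.0
```

{"op": "step_arm", "data": {
  "increments": [
    [[0, 0, -0.1], [0, 0, 0]],
    [[0, 0, -0.3], [0, 0, 0]],
    [[0, 0, -0.5], [0, 0, 0]],
    [[0, 0, -0.5], [0, 0, 0]],
    [[0, 0, -0.5], [0, 0, 0]],
    [[0, 0, -0.3], [0, 0, 0]],
    [[0, 0, -0.2], [0, 0, 0]],
    [[0, 0, 0], [0, 0, 0]]
  ]
}}

```text
time_s: 30.88
eef_pos: [614.2, 63.8, 71.7]
tool_rot: [0.0, 1.0, 0.001, -0.001]
force: [-0.7, 0.4, -1.2]
opening: 23.3
grip_force: 20.0
```

{"op": "step_arm", "data": {
  "increments": [
    [[0, 0, -0.05], [0, 0, 0]],
    [[0, 0, -0.05], [0, 0, 0]],
    [[0, 0, -0.05], [0, 0, 0]],
    [[0, 0, -0.05], [0, 0, 0]],
    [[0, 0, 0], [0, 0, 0]],
    [[0, 0, 0], [0, 0, 0]]
  ]
}}

```text
time_s: 31.38
eef_pos: [614.9, 63.9, 69.2]
tool_rot: [-0.0, 1.0, 0.001, 0.0]
force: [0.8, 0.4, -1.4]
opening: 23.5
grip_force: 20.0
```

{"op": "step_arm", "data": {
  "increments": [
    [[0, 0, -0.03], [0, 0, 0]],
    [[0, 0, 0], [0, 0, 0]],
    [[0, 0, 0], [0, 0, 0]]
  ]
}}

```text
time_s: 31.63
eef_pos: [614.8, 63.9, 68.4]
tool_rot: [-0.0, 1.0, 0.001, 0.0]
force: [0.0, 0.4, -1.0]
opening: 22.7
grip_force: 20.0
```

{"op": "step_arm", "data": {
  "increments": [
    [[0, 0, -0.03], [0, 0, 0]],
    [[0, 0, 0], [0, 0, 0]],
    [[0, 0, 0], [0, 0, 0]]
  ]
}}

```text
time_s: 31.88
eef_pos: [614.8, 63.9, 67.8]
tool_rot: [0.0, 1.0, 0.001, -0.0]
force: [-0.7, -0.8, -1.1]
opening: 23.5
grip_force: 20.0
```

{"op": "step_arm", "data": {
  "increments": [
    [[0, 0, -0.03], [0, 0, 0]],
    [[0, 0, -0.02], [0, 0, 0]],
    [[0, 0, 0], [0, 0, 0]],
    [[0, 0, 0], [0, 0, 0]]
  ]
}}

```text
time_s: 32.22
eef_pos: [614.8, 63.8, 66.8]
tool_rot: [0.0, 1.0, 0.001, -0.0]
force: [-0.6, -0.3, -0.9]
opening: 23.2
grip_force: 20.0
```

{"op": "step_arm", "data": {
  "increments": [
    [[0, 0, -0.03], [0, 0, 0]],
    [[0, 0, 0], [0, 0, 0]],
    [[0, 0, 0], [0, 0, 0]]
  ]
}}

```text
time_s: 32.47
eef_pos: [614.8, 63.9, 66.2]
tool_rot: [0.0, 1.0, 0.001, -0.0]
force: [0.8, -0.2, -0.9]
opening: 22.9
grip_force: 20.0
```

{"op": "step_arm", "data": {
  "increments": [
    [[0, 0, -0.02], [0, 0, 0]],
    [[0, 0, 0], [0, 0, 0]],
    [[0, 0, 0], [0, 0, 0]]
  ]
}}

```text
time_s: 32.72
eef_pos: [614.9, 63.8, 66.0]
tool_rot: [-0.0, 1.0, 0.001, 0.0]
force: [-0.3, -1.0, 1.3]
opening: 22.9
grip_force: 20.0
```

{"op": "step_arm", "data": {
  "increments": [
    [[0, 0, -0.03], [0, 0, 0]],
    [[0, 0, 0], [0, 0, 0]],
    [[0, 0, 0], [0, 0, 0]]
  ]
}}

```text
time_s: 32.97
eef_pos: [615.0, 63.8, 65.9]
tool_rot: [-0.0, 1.0, 0.001, 0.0]
force: [-2.0, -0.0, 7.8]
opening: 23.1
grip_force: 20.0
```

{"op": "step_arm", "data": {
  "increments": [
    [[0, 0, 0], [0, 0, 0]],
    [[0, 0, 0], [0, 0, 0]],
    [[0, 0, 0], [0, 0, 0]],
    [[0, 0, 0], [0, 0, 0]],
    [[0, 0, 0], [0, 0, 0]],
    [[0, 0, 0.1], [0, 0, 0]],
    [[0, 0, 0.2], [0, 0, 0]],
    [[0, 0, 0.3], [0, 0, 0]]
  ],
  "grip": -0.3
}}

```text
time_s: 33.63
eef_pos: [614.6, 63.8, 77.2]
tool_rot: [0.0, 1.0, 0.001, -0.0]
force: [0.2, 0.4, 0.9]
opening: 60.4
grip_force: 0.0
```

{"op": "step_arm", "data": {
  "increments": [
    [[0, 0, 0.4], [0, 0, 0]],
    [[0, 0, 0.5], [0, 0, 0]],
    [[0, 0, 0.5], [0, 0, 0]],
    [[0, 0, 0.5], [0, 0, 0]],
    [[0, 0, 0.4], [0, 0, 0]],
    [[0, 0, 0.3], [0, 0, 0]],
    [[0, 0, 0.2], [0, 0, 0]],
    [[0, 0, 0.1], [0, 0, 0]]
  ]
}}

```text
time_s: 34.3
eef_pos: [615.0, 63.9, 136.0]
tool_rot: [-0.0, 1.0, 0.001, 0.0]
force: [-0.6, 0.7, -0.2]
opening: 60.2
grip_force: 0.0
```

{"op": "step_arm", "data": {
  "increments": [
    [[-0.46, -0.41, 0], [0, 0, 0.58]],
    [[-0.46, -0.41, 0], [0, 0, 0.58]],
    [[-0.46, -0.41, 0], [0, 0, 0.58]],
    [[-0.46, -0.41, 0], [0, 0, 0.58]],
    [[-0.46, -0.41, 0], [0, 0, 0.58]],
    [[-0.46, -0.41, 0], [0, 0, 0.58]],
    [[-0.46, -0.41, 0], [0, 0, 0.58]],
    [[-0.46, -0.41, 0], [0, 0, 0.58]]
  ],
  "grip": -1
}}

```text
time_s: 34.97
eef_pos: [540.6, -2.1, 134.9]
tool_rot: [-0.0, 0.973, 0.232, -0.0]
force: [0.8, 0.6, -0.2]
opening: 92.8
grip_force: 0.0
```

{"op": "step_arm", "data": {
  "increments": [
    [[-0.46, -0.41, 0], [0, 0, 0.57]],
    [[-0.46, -0.41, 0], [0, 0, 0.57]],
    [[-0.46, -0.41, 0], [0, 0, 0.57]],
    [[-0.46, -0.41, 0], [0, 0, 0.57]],
    [[-0.46, -0.41, 0], [0, 0, 0.57]],
    [[-0.46, -0.41, 0], [0, 0, 0.57]],
    [[-0.46, -0.41, 0], [0, 0, 0.57]],
    [[-0.46, -0.41, 0], [0, 0, 0.57]]
  ]
}}

```text
time_s: 35.63
eef_pos: [467.0, -67.7, 135.0]
tool_rot: [-0.0, 0.895, 0.446, -0.0]
force: [-0.6, -0.6, 0.0]
opening: 92.8
grip_force: 0.0
```

```bash
python3 snap.py side s3 160 80 420 280
```

```text
(no output)
```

View pics/s3.png

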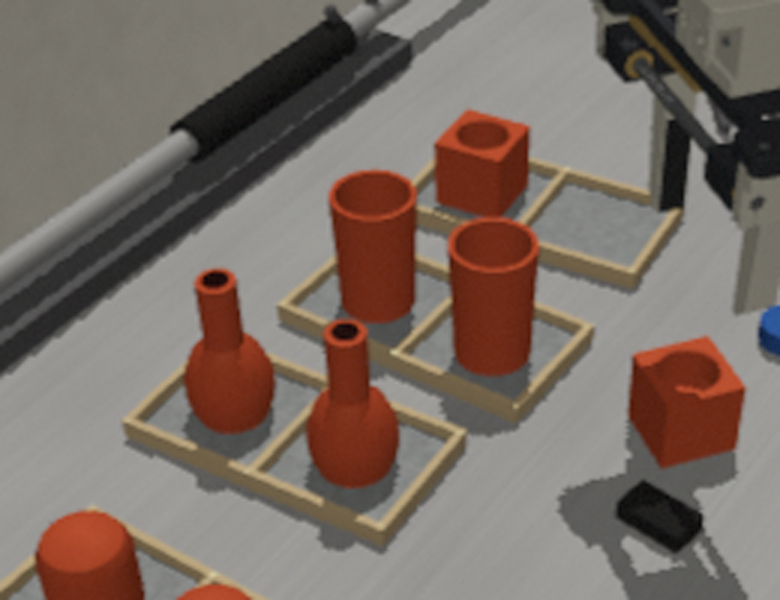

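The crop shows the vase (350,400) and tumbler (492,300) upright in the right bays. The holder (685,400) is under the open gripper.

{"op": "step_arm", "data": {
  "increments": [
    [[-0.02, 0.01, -0.38], [0, 0, 0]],
    [[0, 0, -0.38], [0, 0, 0]],
    [[0, 0, -0.38], [0, 0, 0]],
    [[0, 0, -0.38], [0, 0, 0]],
    [[0, 0, -0.38], [0, 0, 0]],
    [[0, 0, -0.38], [0, 0, 0]],
    [[0, 0, -0.38], [0, 0, 0]],
    [[0, 0, -0.38], [0, 0, 0]]
  ]
}}

```text
time_s: 36.4
eef_pos: [467.2, -67.0, 73.5]
tool_rot: [-0.0, 0.896, 0.445, -0.0]
force: [0.1, 0.2, 0.1]
opening: 93.0
grip_force: 0.0
```

{"op": "step_arm", "data": {
  "increments": [
    [[0, 0, -0.37], [0, 0, 0]],
    [[0, 0, -0.37], [0, 0, 0]],
    [[0, 0, -0.37], [0, 0, 0]],
    [[0, 0, -0.37], [0, 0, 0]],
    [[0, 0, -0.37], [0, 0, 0]],
    [[0, 0, -0.37], [0, 0, 0]],
    [[0, 0, -0.37], [0, 0, 0]],
    [[0, 0, -0.37], [0, 0, 0]]
  ]
}}

```text
time_s: 37.07
eef_pos: [467.3, -67.1, 14.5]
tool_rot: [0.0, 0.896, 0.445, 0.0]
force: [0.6, -0.1, 0.1]
opening: 93.0
grip_force: 0.0
```

{"op": "step_arm", "data": {
  "increments": [
    [[0, 0, 0], [0, 0, 0]],
    [[0, 0, 0], [0, 0, 0]],
    [[0, 0, 0], [0, 0, 0]],
    [[0, 0, 0], [0, 0, 0]],
    [[0, 0, 0], [0, 0, 0]],
    [[0, 0, 0], [0, 0, 0]],
    [[0, 0, 0], [0, 0, 0]],
    [[0, 0, 0], [0, 0, 0]]
  ],
  "grip": 1,
  "force": 25
}}

```text
time_s: 37.73
eef_pos: [467.7, -67.3, 15.5]
tool_rot: [0.0, 0.896, 0.445, 0.0]
force: [1.4, -1.1, 2.9]
opening: 50.1
grip_force: 25.0
```

{"op": "step_arm", "data": {
  "increments": [
    [[0, 0, 0.1], [0, 0, 0]],
    [[0, 0, 0.2], [0, 0, 0]],
    [[0, 0, 0.4], [0, 0, 0]],
    [[0, 0, 0.4], [0, 0, 0]],
    [[0, 0, 0.4], [0, 0, 0]],
    [[0, 0, 0.4], [0, 0, 0]],
    [[0, 0, 0.4], [0, 0, 0]],
    [[0, 0, 0.4], [0, 0, 0]]
  ]
}}

```text
time_s: 38.4
eef_pos: [467.3, -67.2, 70.3]
tool_rot: [0.0, 0.896, 0.445, 0.0]
force: [-0.3, -0.5, -1.7]
opening: 49.8
grip_force: 25.0
```

{"op": "step_arm", "data": {
  "increments": [
    [[0, 0, 0.4], [0, 0, 0]],
    [[0, 0, 0.4], [0, 0, 0]],
    [[0, 0, 0.4], [0, 0, 0]],
    [[0, 0, 0.4], [0, 0, 0]],
    [[0, 0, 0.4], [0, 0, 0]],
    [[0, 0, 0.4], [0, 0, 0]],
    [[0, 0, 0.3], [0, 0, 0]],
    [[0, 0, 0.1], [0, 0, 0]]
  ]
}}

```text
time_s: 39.07
eef_pos: [467.6, -67.2, 126.3]
tool_rot: [0.0, 0.896, 0.445, 0.0]
force: [1.5, -0.1, -1.6]
opening: 49.8
grip_force: 25.0
```

{"op": "step_arm", "data": {
  "increments": [
    [[0.1, -0.1, 0], [0, 0, -0.34]],
    [[0.2, -0.2, 0], [0, 0, -0.34]],
    [[0.3, -0.3, 0], [0, 0, -0.34]],
    [[0.34, -0.35, 0], [0, 0, -0.34]],
    [[0.34, -0.35, 0], [0, 0, -0.34]],
    [[0.34, -0.35, 0], [0, 0, -0.34]],
    [[0.34, -0.35, 0], [0, 0, -0.34]],
    [[0.34, -0.35, 0], [0, 0, -0.34]]
  ]
}}

```text
time_s: 39.73
eef_pos: [513.9, -115.1, 125.0]
tool_rot: [-0.0, 0.948, 0.317, -0.0]
force: [-0.2, 0.6, -2.3]
opening: 49.9
grip_force: 25.0
```

{"op": "step_arm", "data": {
  "increments": [
    [[0.34, -0.35, 0], [0, 0, -0.34]],
    [[0.34, -0.35, 0], [0, 0, -0.34]],
    [[0.34, -0.35, 0], [0, 0, -0.34]],
    [[0.34, -0.35, 0], [0, 0, -0.34]],
    [[0.34, -0.35, 0], [0, 0, -0.34]],
    [[0.34, -0.35, 0], [0, 0, -0.34]],
    [[0.34, -0.35, 0], [0, 0, -0.34]],
    [[0.34, -0.35, 0], [0, 0, -0.34]]
  ]
}}

```text
time_s: 40.4
eef_pos: [568.3, -170.8, 125.2]
tool_rot: [-0.0, 0.983, 0.186, -0.0]
force: [-0.1, 0.6, -2.2]
opening: 49.9
grip_force: 25.0
```

{"op": "step_arm", "data": {
  "increments": [
    [[0.33, -0.35, 0], [0, 0, -0.34]],
    [[0.33, -0.35, 0], [0, 0, -0.34]],
    [[0.33, -0.35, 0], [0, 0, -0.34]],
    [[0.33, -0.35, 0], [0, 0, -0.34]],
    [[0.33, -0.35, 0], [0, 0, -0.34]],
    [[0.3, -0.3, 0], [0, 0, -0.34]],
    [[0.2, -0.2, 0], [0, 0, -0.34]],
    [[0.1, -0.1, 0], [0, 0, -0.34]]
  ]
}}

```text
time_s: 41.07
eef_pos: [613.2, -217.9, 125.1]
tool_rot: [0.0, 0.999, 0.051, 0.0]
force: [-0.0, -0.7, -1.9]
opening: 50.3
grip_force: 25.0
```

{"op": "step_arm", "data": {
  "increments": [
    [[-0.03, 0.02, -0.1], [0, 0, 0]],
    [[0, 0, -0.2], [0, 0, 0]],
    [[0, 0, -0.38], [0, 0, 0]],
    [[0, 0, -0.38], [0, 0, 0]],
    [[0, 0, -0.38], [0, 0, 0]],
    [[0, 0, -0.38], [0, 0, 0]],
    [[0, 0, -0.38], [0, 0, 0]],
    [[0, 0, -0.38], [0, 0, 0]]
  ]
}}

```text
time_s: 41.73
eef_pos: [611.9, -216.6, 72.6]
tool_rot: [-0.0, 0.999, 0.053, -0.0]
force: [0.1, -0.2, -2.3]
opening: 50.1
grip_force: 25.0
```

{"op": "step_arm", "data": {
  "increments": [
    [[0, 0, -0.38], [0, 0, 0]],
    [[0, 0, -0.38], [0, 0, 0]],
    [[0, 0, -0.38], [0, 0, 0]],
    [[0, 0, -0.38], [0, 0, 0]],
    [[0, 0, -0.38], [0, 0, 0]],
    [[0, 0, -0.38], [0, 0, 0]],
    [[0, 0, -0.1], [0, 0, 0]],
    [[0, 0, -0.05], [0, 0, 0]]
  ]
}}

```text
time_s: 42.4
eef_pos: [611.7, -216.6, 24.3]
tool_rot: [-0.0, 0.999, 0.053, -0.0]
force: [0.7, 0.4, -2.1]
opening: 49.9
grip_force: 25.0
```

{"op": "step_arm", "data": {
  "increments": [
    [[0, 0, -0.05], [0, 0, 0]],
    [[0, 0, -0.05], [0, 0, 0]],
    [[0, 0, -0.05], [0, 0, 0]],
    [[0, 0, 0], [0, 0, 0]],
    [[0, 0, 0], [0, 0, 0]]
  ]
}}

```text
time_s: 42.82
eef_pos: [612.1, -216.8, 22.2]
tool_rot: [0.0, 0.999, 0.053, 0.0]
force: [-0.2, 0.3, -2.9]
opening: 50.0
grip_force: 25.0
```

{"op": "step_arm", "data": {
  "increments": [
    [[0, 0, -0.04], [0, 0, 0]],
    [[0, 0, 0], [0, 0, 0]],
    [[0, 0, 0], [0, 0, 0]]
  ]
}}

```text
time_s: 43.07
eef_pos: [612.0, -216.7, 21.3]
tool_rot: [-0.0, 0.999, 0.053, -0.0]
force: [0.2, 0.6, -1.8]
opening: 50.4
grip_force: 25.0
```

{"op": "step_arm", "data": {
  "increments": [
    [[0, 0, -0.03], [0, 0, 0]],
    [[0, 0, 0], [0, 0, 0]],
    [[0, 0, 0], [0, 0, 0]]
  ]
}}

```text
time_s: 43.32
eef_pos: [612.1, -216.8, 20.6]
tool_rot: [0.0, 0.999, 0.053, 0.0]
force: [0.8, -0.8, -1.9]
opening: 49.9
grip_force: 25.0
```

{"op": "step_arm", "data": {
  "increments": [
    [[0, 0, -0.03], [0, 0, 0]],
    [[0, 0, 0], [0, 0, 0]],
    [[0, 0, 0], [0, 0, 0]]
  ]
}}

```text
time_s: 43.57
eef_pos: [612.1, -216.7, 20.6]
tool_rot: [0.0, 0.999, 0.053, 0.0]
force: [-1.5, 1.2, 5.4]
opening: 49.9
grip_force: 25.0
```

Contact. I release, lift, and move clear of the camera views.

{"op": "step_arm", "data": {
  "increments": [
    [[0, 0, 0], [0, 0, 0]],
    [[0, 0, 0], [0, 0, 0]],
    [[0, 0, 0], [0, 0, 0]],
    [[0, 0, 0], [0, 0, 0]],
    [[0, 0, 0.1], [0, 0, 0]],
    [[0, 0, 0.2], [0, 0, 0]],
    [[0, 0, 0.4], [0, 0, 0]],
    [[0, 0, 0.5], [0, 0, 0]]
  ],
  "grip": -0.6
}}

```text
time_s: 44.23
eef_pos: [611.8, -216.7, 44.4]
tool_rot: [-0.0, 0.999, 0.053, -0.0]
force: [-0.4, 0.5, 0.5]
opening: 74.3
grip_force: 0.0
```

{"op": "step_arm", "data": {
  "increments": [
    [[0, 0, 0.6], [0, 0, 0]],
    [[0, 0, 0.8], [0, 0, 0]],
    [[0, 0, 0.8], [0, 0, 0]],
    [[0, 0, 0.8], [0, 0, 0]],
    [[0, 0, 0.8], [0, 0, 0]],
    [[0, 0, 0.8], [0, 0, 0]],
    [[0, 0, 0.8], [0, 0, 0]],
    [[0, 0, 0.8], [0, 0, 0]]
  ]
}}

```text
time_s: 44.9
eef_pos: [612.1, -216.8, 170.4]
tool_rot: [0.0, 0.999, 0.053, 0.001]
force: [-0.1, 0.3, -0.4]
opening: 74.0
grip_force: 0.0
```

{"op": "step_arm", "data": {
  "increments": [
    [[-0.6, -0.9, 0], [0, 0, 0]],
    [[-0.6, -0.9, 0], [0, 0, 0]],
    [[-0.6, -0.9, 0], [0, 0, 0]],
    [[-0.6, -0.9, 0], [0, 0, 0]],
    [[-0.6, -0.9, 0], [0, 0, 0]],
    [[-0.6, -0.9, 0], [0, 0, 0]],
    [[-0.6, -0.9, 0], [0, 0, 0]],
    [[-0.6, -0.9, 0], [0, 0, 0]]
  ]
}}

```text
time_s: 45.57
eef_pos: [515.4, -361.7, 169.5]
tool_rot: [0.0, 0.999, 0.053, 0.001]
force: [0.4, 0.3, 0.2]
opening: 74.4
grip_force: 0.0
```

{"op": "step_arm", "data": {
  "increments": [
    [[-0.6, -0.9, 0], [0, 0, 0]],
    [[-0.6, -0.9, 0], [0, 0, 0]],
    [[-0.6, -0.9, 0], [0, 0, 0]],
    [[-0.6, -0.9, 0], [0, 0, 0]],
    [[-0.6, -0.9, 0], [0, 0, 0]],
    [[-0.5, -0.7, 0], [0, 0, 0]],
    [[-0.3, -0.4, 0], [0, 0, 0]],
    [[0, 0, 0], [0, 0, 0]]
  ]
}}

```text
time_s: 46.23
eef_pos: [438.2, -475.0, 169.1]
tool_rot: [0.001, 0.999, 0.051, -0.0]
force: [-0.0, 0.1, -0.0]
opening: 74.5
grip_force: 0.0
```

```bash
python3 snap.py top t4 120 100 380 300; python3 meas.py c.pkl; cp c.pkl c_end.pkl; python3 -c "
import pickle,cv2
cv2.imwrite('pics/e1.png',pickle.load(open('c.pkl','rb'))['side']['image'])"
```

```text
== top
red [283.2 143.6] z 106.73575007799317 [34.7] circ [703.   69.6] 11.9 rect [703.   69.4] [21.7 22.8] 40.8
red [363.6 149.5] z 92.43283572456262 [9.1] circ [692.2 -66. ] 27.7 rect [691.9 -66.2] [54.1 52.9] 1.1
red [450.1 148.2] z 57.48646900317083 [32.3] circ [ 701.4 -206.5] 34.2 rect [ 701.4 -206.6] [50.5 50.5] 5.9
red [180.6 162. ] z 63.25106411856471 [19.9] circ [665.8 228.9] 21.7 rect [666.3 228.1] [41.5 39.8] 80.0
red [283.8 198.1] z 106.81838472600184 [34.7] circ [613.9  66. ] 11.8 rect [613.9  65.9] [23.1 22.2] 69.5
red [360.8 207.1] z 92.49267554217997 [9.5] circ [600.8 -64.1] 27.7 rect [601.1 -64.1] [52.8 54.6] 63.6
red [454.1 205.6] z 57.715497038641566 [32.4] circ [ 608.1 -213.8] 33.7 rect [ 608.2 -214.2] [49.7 50.7] 6.1
red [176.4 217.5] z 63.56505346762153 [19.5] circ [576.2 232. ] 21.6 rect [576.6 232.6] [40.5 38.5] 69.3
wood [283.1 173.4] [658.9  66.7] [185.3  95.1] 3.6 z 13.03336652165649
wood [452.6 178.2] [ 657.1 -212.3] [185.2  95. ] 6.5 z 12.854585577250418
wood [371.8 190.9] [647.1 -66.2] [184.2  94.9] 0.9 z 12.937583504471263
wood [181.6 193.9] [622.1 229.
[... 728 characters left out ...]
 230. ] [40.4 41.6] 36.1
red [231.6 296.5] z 59.14985322663227 [8.1] circ [576.2 232.8] 21.6 rect [575.9 232.5] [40.3 40.6] 22.5
wood [614.4  63.4] [ 240.7 -979.2] [143.1 322.6] 0.0 z -85.98255371996737
wood [366.9 161.8] [ 594.6 -210.8] [ 73.5 108.8] 5.6 z 8.350356998304619
wood [262.6 179.5] [727.9 -38.7] [32.6 82.3] 32.7 z 8.783558453261094
wood [321.  199.1] [607.2 -60.7] [105.3 119.4] 89.8 z 8.720040317408007
wood [259.7 232.7] [653.7  70.7] [189.4 104. ] 3.7 z 8.802334132680983
wood [216.5 296.9] [617.6 232. ] [ 99.7 189.8] 89.4 z 9.497510206746313
wood [314.  316.7] [456.7 185.8] [36.4 42.6] 32.9 z 9.246566022157367
wood [ 11.2 442.7] [665.3 549.1] [29.9 20.3] 68.4 z 52.41993939630163
```

View pics/e1.png

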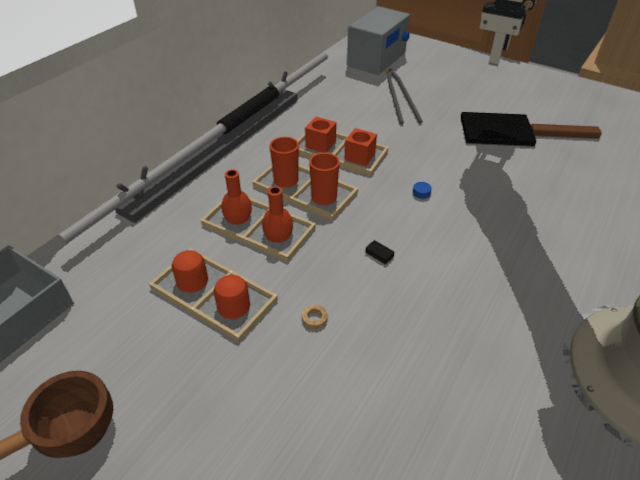

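All four pieces stand upright beside their matching samples: weight (232,297), vase (277,220), tumbler (323,180), holder (360,147). They are within about 5 mm of the bay centres, their tops are level with the samples, and the arm is clear.

```bash
python3 -c "
from bench import robot
print(robot.finish_job())"
```

```text
the job is handed in; nothing more can be done
None
```

All four glass pieces are standing upright in the near bays beside their matching samples, within about 5 mm of the bay centres, and the job is handed in at about 46 s of the 104 s limit; no verdict was returned.

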